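Queue the caramel jars in the guide lane

TASK

Push the three small caramel jars with gold lids, one by one, through the flared mouth into the aluminium guide lane, until they stand in single file between the straight rails, closed up against one another and against the end stop. Slide them along the table on their feet, without lifting them or knocking them over, and leave the other things on the table where they are.

Things in the scene. Friction and masses are not known exactly. Their poses are not given: they have to be found in the camera images.
- lane: two fixed aluminium guide rails on the table, no floor. Origin: on the table, mid-lane, where the straight rails begin; x runs along the lane to the end stop, y across, z up. Straight rails x = 0 to 205 mm, inner faces y = +-38 mm, 10 mm thick, z = 8 to 40 mm; feet stick out to y = +-74 mm. Before x = 0 they flare out at 0.55 rad to a mouth 130 mm wide at x = -47 mm
- lane_stop (a point): middle of the rubber-faced end stop of the lane (face across the lane, 40 mm high), at table height, 205 mm from the lane's origin; axes as the lane's
- caramel_jar_0: small upright caramel jar: amber glass, plain white paper band, gold screw lid; 84 mm tall, straight sides 64 mm across up to 62 mm height, lid 59 mm across, 0.25 kg; loose, all three are alike. Origin: centre of its underside, z up; its yaw means nothing
- caramel_jar_1: small upright caramel jar: amber glass, plain white paper band, gold screw lid; 84 mm tall, straight sides 64 mm across up to 62 mm height, lid 59 mm across, 0.25 kg; loose, all three are alike. Origin: centre of its underside, z up; its yaw means nothing
- caramel_jar_2: small upright caramel jar: amber glass, plain white paper band, gold screw lid; 84 mm tall, straight sides 64 mm across up to 62 mm height, lid 59 mm across, 0.25 kg; loose, all three are alike. Origin: centre of its underside, z up; its yaw means nothing
- nut_jar: big jar of nuts with a grey lid, 91 mm across, 181 mm tall, loose bystander; origin at the centre of its underside
- sweets_jar: big jar of coloured sweets with a grey lid, 92 mm across, 171 mm tall, loose bystander; origin at the centre of its underside
- red_ribbon: white-flanged spool of red ribbon lying flat, 80 mm across, 27 mm high, loose bystander; origin at the centre of its underside
- gold_ribbon: white-flanged spool of gold ribbon lying flat, 74 mm across, 19 mm high, loose bystander; origin at the centre of its underside
- clear_tape: roll of clear tape (looks yellowish-brown) lying flat, 96 mm across, 48 mm high, loose bystander; origin at the centre of its underside

How it is judged:
On the way, in this order (a step that is already met when the one before it is completed fails the run):
1. one caramel jar stands between the straight rails, the other two are still outside ((((x of caramel_jar_0 in the frame of lane above 0 m and y of caramel_jar_0 in the frame of lane between -0.03 and 0.03 m) and not (x of caramel_jar_1 in the frame of lane above 0 m and y of caramel_jar_1 in the frame of lane between -0.03 and 0.03 m) and not (x of caramel_jar_2 in the frame of lane above 0 m and y of caramel_jar_2 in the frame of lane between -0.03 and 0.03 m)) or (not (x of caramel_jar_0 in the frame of lane above 0 m and y of caramel_jar_0 in the frame of lane between -0.03 and 0.03 m) and (x of caramel_jar_1 in the frame of lane above 0 m and y of caramel_jar_1 in the frame of lane between -0.03 and 0.03 m) and not (x of caramel_jar_2 in the frame of lane above 0 m and y of caramel_jar_2 in the frame of lane between -0.03 and 0.03 m)) or (not (x of caramel_jar_0 in the frame of lane above 0 m and y of caramel_jar_0 in the frame of lane between -0.03 and 0.03 m) and not (x of caramel_jar_1 in the frame of lane above 0 m and y of caramel_jar_1 in the frame of lane between -0.03 and 0.03 m) and (x of caramel_jar_2 in the frame of lane above 0 m and y of caramel_jar_2 in the frame of lane between -0.03 and 0.03 m)))), for 0.1 s.
2. two caramel jars stand between the straight rails, the third is still outside (((not (x of caramel_jar_0 in the frame of lane above 0 m and y of caramel_jar_0 in the frame of lane between -0.03 and 0.03 m) and (x of caramel_jar_1 in the frame of lane above 0 m and y of caramel_jar_1 in the frame of lane between -0.03 and 0.03 m) and (x of caramel_jar_2 in the frame of lane above 0 m and y of caramel_jar_2 in the frame of lane between -0.03 and 0.03 m)) or ((x of caramel_jar_0 in the frame of lane above 0 m and y of caramel_jar_0 in the frame of lane between -0.03 and 0.03 m) and not (x of caramel_jar_1 in the frame of lane above 0 m and y of caramel_jar_1 in the frame of lane between -0.03 and 0.03 m) and (x of caramel_jar_2 in the frame of lane above 0 m and y of caramel_jar_2 in the frame of lane between -0.03 and 0.03 m)) or ((x of caramel_jar_0 in the frame of lane above 0 m and y of caramel_jar_0 in the frame of lane between -0.03 and 0.03 m) and (x of caramel_jar_1 in the frame of lane above 0 m and y of caramel_jar_1 in the frame of lane between -0.03 and 0.03 m) and not (x of caramel_jar_2 in the frame of lane above 0 m and y of caramel_jar_2 in the frame of lane between -0.03 and 0.03 m)))), for 0.1 s.
At the end, for the whole second after the job is handed in: All three caramel jars stand upright (0.08 rad) on the table, at rest, in single file between the straight rails: each centre within 15 mm of the lane's middle line and over 30 mm past the start of the straight rails (at most 15 mm of gaps in all up to the end stop) (x of caramel_jar_0 in the frame of lane between 0.03 and 0.2 m and y of caramel_jar_0 in the frame of lane between -0.015 and 0.015 m and height (world z) of each of caramel_jar_0, caramel_jar_1, caramel_jar_2 below 0.006 m and angle between each of caramel_jar_0, caramel_jar_1, caramel_jar_2's own z axis and vertical below 0.08 rad and linear speed of each of caramel_jar_0, caramel_jar_1, caramel_jar_2 below 0.01 m/s and x of caramel_jar_1 in the frame of lane between 0.03 and 0.2 m and y of caramel_jar_1 in the frame of lane between -0.015 and 0.015 m and x of caramel_jar_2 in the frame of lane between 0.03 and 0.2 m and y of caramel_jar_2 in the frame of lane between -0.015 and 0.015 m); the robot touches nothing.
It fails at once if a caramel jar is lifted more than 15 mm off the table (height (world z) of any of caramel_jar_0, caramel_jar_1, caramel_jar_2 above 0.015 m).
It fails at once if a caramel jar is tipped by more than 0.4 rad (angle between any of caramel_jar_0, caramel_jar_1, caramel_jar_2's own z axis and vertical above 0.4 rad).
It fails at once if a big jar, ribbon spool or tape roll is shifted by more than 25 mm (distance of any of nut_jar, sweets_jar, red_ribbon, gold_ribbon, clear_tape from where it was at the start of the episode above 0.025 m).
It also fails if it takes over 72 s, if anything falls off the work surface, if the arm or the gripper's body presses on something with over 40 N, if the wrist force passes 120 N, or if a joint passes its speed limit or range.

ROBOT

A 6-joint arm with a two-finger parallel gripper is mounted at the origin on a cart in front of the work surface, level with it; the furniture and walls round the work are solid. World frame = base frame: x ahead of the robot, y to its left, z up, the work surface at z = 0. Lengths are in m, angles in rad, forces in N, time in s.
With the tool pointing down it reaches from about 0.375 to 0.925 m from the base axis. Payload 5.7 kg.
Tool frame: the origin (TCP) lies midway between the tips of the shut fingers; the grasp point (between the pads) lies 19 mm behind it; z points along the fingers, y is the line along which they close (so a half turn about z gives the same grasp; the last joint's range is limited). The gripper opens to 88 mm and grips with 3 to 60 N. Pads are 20 mm wide; open, the fingers measure 115 mm over their backs; the gripper's body (75 mm by 178 mm) begins 61 mm behind the grasp point.
Start: joints at [-1.402, 0.359, 1.51, -0, 1.272, -0.115], TCP at [0.168, -0.576, 0.223] pointing down, gripper open.
Joint ranges: [-2.97, 2.97], [-1.01, 2.36], [0.21, 2.38], [-0.96, 4.11], [0.2, 2.71], [-2.98, 2.98]. Speed limits (rad/s): [2.39, 2.39, 3.14, 3.14, 3.14, 3.14].

INTERFACE

Orientations are given as a unit quaternion [x, y, z, w].
In Python, from bench import move_ptp, servo_line, goto_joints, move_gripper, sleep, inverse_kinematics, capture, PlanningError, close_job, spot_in, silhouettes, current_clock, current_joint_pos, current_qvel, current_joint_torque, current_position, current_orientation, current_force, current_torque, current_finger_gap, current_grip_force gives the robot as it stands. Calls block until the motion is done:
- move_ptp(position, orientation): joint-space move of the TCP to a pose.
- servo_line(position, orientation=None, rate=0.15, contact_N=None): straight line of the TCP; orientation=None keeps the orientation; rate is the mean speed in m/s. With contact_N (N) it stops when the force on the tool has changed by that much, and returns True; else False.
- goto_joints(angles): joint-space move.
- move_gripper(opening): finger opening in m; the grip force is fixed at half the most; returns when the fingers have stopped.
- sleep(seconds).
- inverse_kinematics(position, orientation): joint angles nearest the present ones, or None.
- capture(name): name is "scene" or "top" or "wrist"; returns a dict with "image" (420x560x3 uint8, blue, green, red), "range_z" (420x560 float32, m along the optical axis (not along the pixel's ray), 0 where there is no reading), "intrinsics" (3x3 intrinsics, pixels), "R" (3x3) and "t" (3): a world point X has camera coordinates R X + t. Camera axes: x right, y down, z forward; pixel columns grow to the right and rows downward; lengths in m; the calibration is good to about 2 mm. A picture is of the moment at which its call begins.
A pose or a line that the arm cannot do raises PlanningError and nothing moves.
- close_job(): hands the job in; it is judged then, once.
Trained networks look in the newest picture that a camera, given by its name, has taken for a name from the list of things; names that differ only in an ending like _2 or _b are one class to them, and where a whole thing is asked for, a point or a joint stands for the part that bears it (a point fixed in the world has none). Each returns a list of dicts, best first, with "conf" (0 to 1); they miss things now and then, are a little off and sometimes report something else, mostly with a low value. They report only what shows in the picture. A call takes as long as a camera call.
- spot_in(camera, query): "xy" ([column, row] in pixels, amid what is visible of it).
- silhouettes(camera, query): "region" (420x560 bool, what is visible of it) and "xy" ([column, row] in pixels, amid what is visible of it).
Readings, each from a call of its own:
- current_clock(): time.
- current_joint_pos(): joint angles.
- current_qvel(): joint speeds.
- current_joint_torque(): joint torques, N m.
- current_position(): TCP position.
- current_orientation(): TCP orientation.
- current_force(): force on the tool from outside, world axes, zero at the start.
- current_torque(): the same for the moment, N m.
- current_finger_gap(): finger opening in m.
- current_grip_force(): force on a finger pad.
Only numpy, scipy, OpenCV 4.12 (cv2) and the standard library are available. Lean on these libraries where they do the work, as an engineer would, in place of code of your own. Each camera call takes 0.05 s, during which the arm holds its last target. There are 200 camera calls.

## Working session

There is one attempt and no reset: what is moved stays moved. The work goes in short steps, each a Python script; the robot and the scene stay as the last script left them, time stands still between calls to the robot, and variables do not carry over. Pictures are saved under pics/ and viewed, at most 10 in all, crops included, and the job is handed in when it is done.

```bash
mkdir -p pics; cat > h.py <<'E'
import numpy as np, cv2
from bench import *
def pts(c, m):
    r,cc=np.nonzero(m&(c["range_z"]>0)); z=c["range_z"][r,cc]; K=c["intrinsics"]
    P=np.stack([(cc-K[0,2])/K[0,0]*z,(r-K[1,2])/K[1,1]*z,z],1)
    return (P-c["t"])@c["R"]
E
python3 - <<'E'
from h import *
for n in ("top","scene"):
    c=capture(n); cv2.imwrite(f"pics/{n}0.png",c["image"])
    print(n,"campos",(-c["R"].T@c["t"]).round(3))
    for q in ("caramel_jar_0","lane","nut_jar","sweets_jar","red_ribbon","gold_ribbon","clear_tape"):
        for d in silhouettes(n,q):
            if d["conf"]<.3: continue
            P=pts(c,d["region"])
            if len(P)<5: continue
            zt=np.percentile(P[:,2],95); T=P[P[:,2]>zt-.008]
            print(q,round(d["conf"],2),np.round(d["xy"]),len(P),"ztop",zt.round(3),"med",np.median(T,0).round(3),"mid",((T.min(0)+T.max(0))/2).round(3),"ext",np.ptp(T,0).round(3))
print(current_clock(),current_orientation())
E
```

```text
top campos [0.353 0.018 1.441]
caramel_jar_0 0.85 [326. 196.] 310 ztop 0.089 med [ 0.583 -0.166  0.085] mid [ 0.583 -0.166  0.086] ext [0.055 0.058 0.01 ]
caramel_jar_0 0.72 [362. 205.] 354 ztop 0.089 med [ 0.541 -0.288  0.085] mid [ 0.542 -0.287  0.086] ext [0.055 0.057 0.011]
caramel_jar_0 0.5 [317. 232.] 316 ztop 0.089 med [ 0.458 -0.136  0.085] mid [ 0.458 -0.137  0.087] ext [0.053 0.057 0.012]
lane 0.68 [236. 222.] 846 ztop 0.044 med [0.523 0.148 0.04 ] mid [0.557 0.114 0.042] ext [0.159 0.282 0.012]
nut_jar 0.78 [184. 268.] 971 ztop 0.186 med [0.35  0.304 0.182] mid [0.35  0.303 0.184] ext [0.079 0.082 0.012]
sweets_jar 0.83 [172. 162.] 907 ztop 0.177 med [0.686 0.351 0.173] mid [0.684 0.351 0.175] ext [0.082 0.083 0.012]
red_ribbon 0.74 [264. 269.] 390 ztop 0.033 med [0.354 0.046 0.028] mid [0.352 0.046 0.031] ext [0.078 0.075 0.013]
gold_ribbon 0.76 [226. 265.] 363 ztop 0.025 med [0.359 0.18  0.021] mid [0.359 0.18  0.022] ext [0.068 0.07  0.01 ]
gold_ribbon 0.69 [385. 256.] 345 ztop 0.052 med [ 0.389 -0.33   0.048] mid [ 0.387 -0.33   0.051] ext [0.092 0.093 0.014]
clear_tap
[... 580 characters left out ...]
] mid [0.512 0.152 0.076] ext [0.257 0.367 0.086]
nut_jar 0.98 [280. 256.] 4968 ztop 0.182 med [0.345 0.31  0.181] mid [0.348 0.302 0.179] ext [0.084 0.083 0.01 ]
sweets_jar 0.59 [136. 220.] 3483 ztop 0.173 med [0.677 0.356 0.172] mid [0.684 0.352 0.17 ] ext [0.087 0.087 0.01 ]
red_ribbon 0.72 [337. 235.] 782 ztop 0.029 med [0.351 0.045 0.027] mid [0.355 0.043 0.026] ext [0.085 0.082 0.01 ]
gold_ribbon 0.64 [314. 262.] 352 ztop 0.021 med [0.343 0.172 0.019] mid [0.345 0.177 0.017] ext [0.056 0.066 0.009]
clear_tape 0.92 [381. 180.] 757 ztop 0.048 med [ 0.394 -0.304  0.046] mid [ 0.326 -0.145  0.13 ] ext [0.216 0.467 0.181]
0.8 [ 9.89948582e-01  1.41427734e-01 -1.08529974e-05 -9.42867736e-06]
```

```bash
python3 - <<'E'
from h import *
from scipy.optimize import least_squares
c=capture("top"); d=silhouettes("top","lane")[0]
P=pts(c,d["region"]); T=P[(P[:,2]>.034)&(P[:,2]<.05)][:,:2]
# rail-top centrelines incl. flare and stop
s,co=np.sin(.55),np.cos(.55)
xe=-.047; ye=.065
n=np.array([s,co])*.005
segs=[]
for g in (1,-1):
    segs+=[((0,g*.043),(.205,g*.043)),((xe+.003,g*(ye+.005)),(0,g*.043))]
segs+=[((.210,-.043),(.210,.043))]
segs=np.array(segs)
def dist(L):
    D=[]
    for a,b in segs:
        t=np.clip((L-a)@(b-a)/((b-a)@(b-a)),0,1); D.append(np.hypot(*(L-a-t[:,None]*(b-a)).T))
    return np.min(D,0)
dense=np.vstack([a+np.linspace(0,1,20)[:,None]*(b-a) for a,b in segs])
def res(p):
    R=np.array([[np.cos(p[2]),-np.sin(p[2])],[np.sin(p[2]),np.cos(p[2])]])
    W=dense@R.T+p[:2]
    back=np.sqrt(((W[:,None]-T[None])**2).sum(2)).min(1)
    return np.r_[dist((T-p[:2])@R),back]
best=min((least_squares(res,[T[:,0].mean()-.1*np.cos(a),T[:,1].mean()-.1*np.sin(a),a],loss="soft_l1",f_scale=.005) for a in np.arange(-3,3.2,.4)),key=lambda r:r.cost)
print(best.x.round(4),best.cost,np.median(abs(best.fun)))
p=best.x; im=c["image"].copy()
R=np.array([[np.cos(p[2]),-np.sin(p[2])],[np.sin(p[2]),np.cos(p[2])]])
im=cv2.resize(im,None,fx=2.5,fy=2.5)
for a in segs.reshape(-1,2,2):
    W=np.c_[a@R.T+p[:2],[.04,.04]]; q=(W@c["R"].T+c["t"])@c["intrinsics"].T; q=(q[:,:2]/q[:,2:]+.5)*2.5
    cv2.line(im,*[tuple(map(int,v)) for v in q],(0,0,255),1)
cv2.imwrite("pics/fit.png",im[300:820,350:1080])
for j in [(.583,-.166),(.542,-.287),(.458,-.136),(.353,.045),(.359,.18),(.388,-.33),(.35,.303),(.685,.351)]: print(((np.array(j)-p[:2])@R).round(3))
E
```

```text
[0.5589 0.0351 1.7444] 0.0027006995061173923 0.002242338549612255
[-0.202  0.011]
[-0.314  0.072]
[-0.151  0.129]
[0.045 0.201]
[0.177 0.172]
[-0.33   0.231]
[0.3  0.16]
[ 0.289 -0.179]
```

View pics/fit.png

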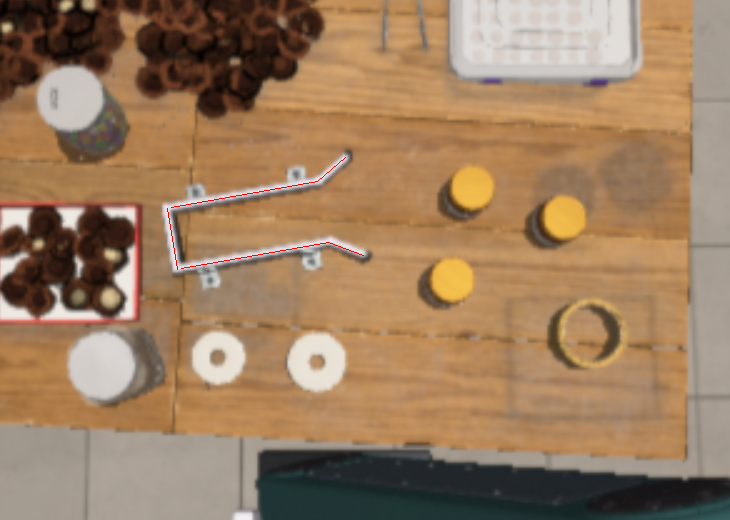

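The red fit lies right on the rails: the mouth opens to the right at about (360,205) and the end stop is at about (172,238). The jars are at (472,188), (452,281) and (563,218), matching the measured points. I'll push with the fingers set 30 mm apart as a cradle, starting with the jar nearest the lane's line.

```bash
cat >> h.py <<'E'
from scipy.spatial.transform import Rotation as Ro
L0=np.array([.5589,.0351]); LA=1.7444
LR=np.array([[np.cos(LA),-np.sin(LA)],[np.sin(LA),np.cos(LA)]])
OFF=.0383   # TCP behind jar centre when cradled, 30 mm gap
def w(p,z): return np.r_[LR@np.asarray(p)+L0,z]
def quat(phi):
    best=None
    for s in (1,-1):
        y=s*np.array([-np.sin(phi),np.cos(phi),0]); z=np.array([0,0,-1.])
        q=Ro.from_matrix(np.c_[np.cross(y,z),y,z]).as_quat()
        j=inverse_kinematics(w([-.15,.03],.15),q)
        if j is not None and (best is None or abs(j[5])<best[0]): best=(abs(j[5]),q)
    return best[1]
def push(a,b,z=.028,clear=.02,rate=.08,contact=None):
    a,b=np.array(a),np.array(b); u=(b-a)/np.hypot(*(b-a))
    q=quat(LA+np.arctan2(u[1],u[0]))
    s=a-u*(OFF+clear)
    move_ptp(w(s,.13),q); servo_line(w(s,z),q,rate=.12)
    servo_line(w(a-u*(OFF+.002),z),q,rate=.06)
    hit=servo_line(w(b-u*OFF,z),q,rate=rate,contact_N=contact)
    f=np.round(current_force(),1); e=LR.T@(current_position()[:2]-L0)
    servo_line(w(e-u*.02,z),rate=.08); servo_line(w(e-u*.02,.13),rate=.15)
    print("hit",hit,"force",f,"end lane",e.round(4),"t",round(current_clock(),1))
def jars():
    c=capture("top"); o=[]
    for d in silhouettes("top","caramel_jar_0"):
        P=pts(c,d["region"])
        T=P[(P[:,2]>.076)&(P[:,2]<.1)]
        if len(T)<40: continue
        m=LR.T@(((T.min(0)+T.max(0))/2)[:2]-L0)
        if d["conf"]>.2: o.append(m); print("jar",round(d["conf"],2),m.round(4),"ztop",np.percentile(T[:,2],95).round(3))
    return o,c
E
python3 - <<'E'
from h import *
move_gripper(.030); print(current_finger_gap())
push([-.202,.011],[-.06,0.001])
o,c=jars()
cv2.imwrite("pics/a1.png",cv2.resize(c["image"],None,fx=2.5,fy=2.5)[300:820,350:1080])
E
```

```text
0.029816897633288573
hit False force [ 0.6 -0.   0.2] end lane [-0.0983  0.0037] t 8.6
jar 0.53 [-0.3148  0.073 ] ztop 0.089
```

View pics/a1.png

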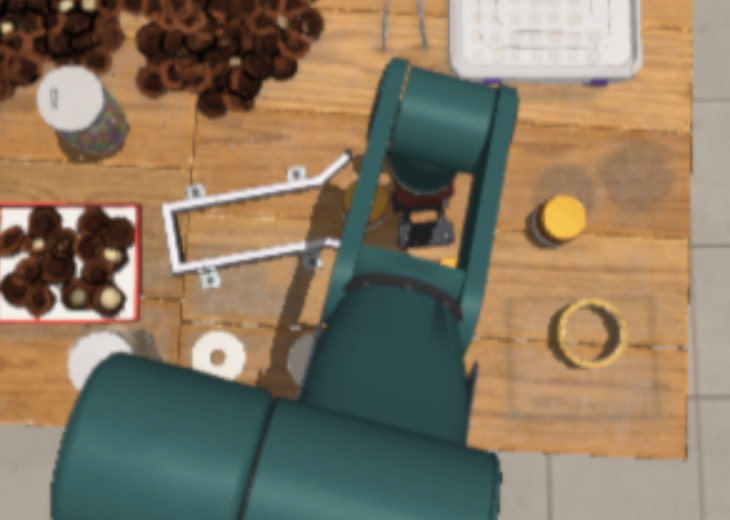

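The first jar stands upright in the mouth at about (365,200), partly hidden by the arm. I'll push it on into the lane, then bring the second one round in front of the mouth.

```bash
python3 - <<'E'
from h import *
push([-.06,.001],[.04,0],contact=15)
push([-.151,.129],[-.125,0.0])
move_ptp(w([-.32,.05],.2),quat(LA))
o,c=jars()
cv2.imwrite("pics/a2.png",cv2.resize(c["image"],None,fx=2.5,fy=2.5)[300:820,350:1080])
E
```

```text
hit False force [-0.  -0.4 -0.5] end lane [0.0016 0.0005] t 13.0
hit False force [-0.2 -0.1 -1.1] end lane [-0.1326  0.0376] t 18.4
jar 0.88 [-0.1224  0.0011] ztop 0.089
jar 0.71 [0.0414 0.0008] ztop 0.089
```

View pics/a2.png

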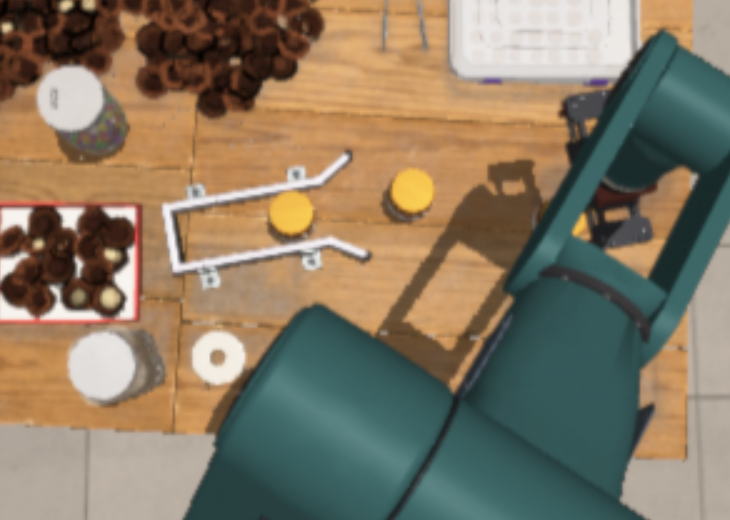

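One jar is in the lane at (291,213) and the second is centred in front of the mouth at (412,190). Next I'll push the second in, then bring the third up to the mouth.

```bash
python3 - <<'E'
from h import *
push([-.1224,.0011],[.04,0],contact=20)
push([-.3145,.0725],[-.11,0.0])
move_ptp(w([-.32,.05],.2),quat(LA))
o,c=jars()
cv2.imwrite("pics/a3.png",cv2.resize(c["image"],None,fx=2.5,fy=2.5)[300:820,350:1080])
E
```

```text
hit False force [-0.6 -0.6 -1. ] end lane [0.0016 0.0003] t 25.6
hit False force [ 0.4 -1.   0.3] end lane [-0.1462  0.0128] t 32.5
jar 0.85 [0.1045 0.0017] ztop 0.089
jar 0.64 [0.0415 0.0014] ztop 0.089
jar 0.55 [-0.1067  0.001 ] ztop 0.089
```

View pics/a3.png

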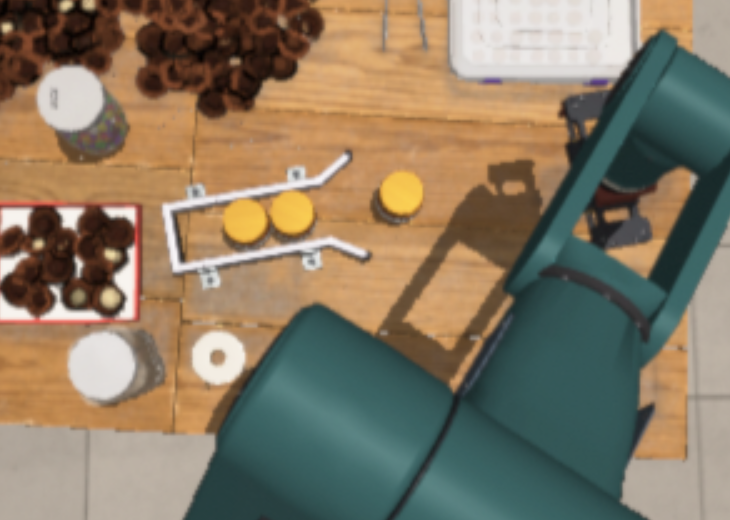

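Two jars stand touching in the lane at (245,221) and (292,213), and the third is centred at the mouth at (401,193). For the last push I'll stop on contact force when the row closes up.

```bash
python3 - <<'E'
from h import *
push([-.1067,.001],[.052,0],contact=12,rate=.06)
move_ptp(w([-.32,.05],.2),quat(LA))
o,c=jars()
cv2.imwrite("pics/a4.png",cv2.resize(c["image"],None,fx=2.5,fy=2.5)[300:820,350:1080])
E
```

```text
hit True force [ 1.3 -2.8  0.4] end lane [0.0025 0.    ] t 39.0
jar 0.86 [0.1058 0.0003] ztop 0.089
jar 0.75 [0.0416 0.0016] ztop 0.089
jar 0.73 [1.701e-01 1.000e-04] ztop 0.09
```

View pics/a4.png

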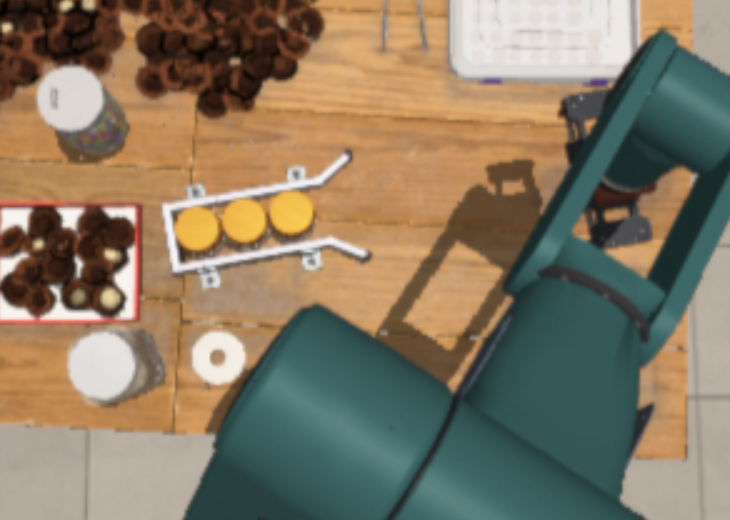

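All three stand in file at (198,228), (244,220) and (292,213). They measure about 3 mm short of the nominal positions, so one gentle nudge will show whether the row is against the stop.

```bash
python3 - <<'E'
from h import *
push([.0412,0],[.052,0],contact=15,rate=.02)
move_ptp(w([-.32,.05],.2),quat(LA))
o,c=jars(); x=sorted(m[0] for m in o)
ok=len(o)==3 and x[0]>.036 and max(abs(m[1]) for m in o)<.008
print(ok)
if ok: print(close_job())
E
```

```text
hit True force [ 2.1 -4.2  0.6] end lane [ 0.0024 -0.0008] t 44.5
jar 0.67 [0.1685 0.0004] ztop 0.09
jar 0.63 [ 0.1054 -0.0003] ztop 0.09
jar 0.55 [0.0431 0.001 ] ztop 0.089
True
the job is handed in; nothing more can be done
None
```

All three caramel jars stand upright in single file in the lane, closed up against the end stop (a second nudge met the stop at the same spot), with the robot clear; the job is handed in at about 45 s of the 72 s, though the verdict was not reported back.

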